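# Gauge a heat-sink slot and park the gauge by verdict

### The arm

A 6-joint arm with a two-finger parallel gripper is mounted at the origin on the work surface. World frame = base frame: x ahead of the robot, y to its left, z up, the work surface at z = 0. Lengths are in m, angles in degrees, forces in N, time in s.
With the tool pointing down it reaches from about 0.4 to 0.825 m from the base axis. Payload 7 kg.
Tool frame: the origin (TCP) lies at the very end of the fingers, on their centre line; the grasp point (between the pads) lies 19 mm behind it; z points along the fingers, y is the line along which they close (so a half turn about z gives the same grasp; the last joint's range is limited). The gripper opens to 88 mm and grips with 3 to 60 N. Pads are 19 mm wide; open, the fingers measure 130 mm over their backs; the gripper's body (78 mm by 193 mm) begins 47 mm behind the grasp point.
Start: joints at [93.684, 20.546, 0.682, 0, -70.136, -16.507], TCP at [0.15, 0.658, 0.193] pointing down, gripper open.
Joint ranges: [-176.03, 176.03], [-82.01, 121.73], [-58.28, 71.71], [-173.87, 95.51], [-174.79, -0.11], [-173.66, 173.66]. Speed limits (degrees/s): [136.94, 136.94, 172.46, 180, 180, 180].

### API

Orientations are given as [roll, pitch, yaw] about the fixed x, y, z axes, in that order (R = Rz(yaw) Ry(pitch) Rx(roll)).
In Python, from plant import get_state, imaging, r, finder gives the robot as it stands.
- The arm moves only by the shell command python3 -m handwheel 'ROWS' [FORCE]. ROWS is JSON, a list of rows, each a list of 5 numbers: the closure, from 0 (fully open) to 1 (shut), then the shift along the world's x, y, z in cm, then the turn about the world's z in degrees. A call has 1 to 8 rows; each row is the pose to reach, as a shift and turn from the pose commanded when the call began; what a row does not reach only later rows make up. A row lasts 1/8 s, in which the tool goes at most 62.5 mm and 10.7 degrees, less where a joint would pass 70% of its speed; a pose out of reach is approached as far as the arm can. A call with a gripper value outside its range is refused whole. The fingers move at their own pace and stop on an object; FORCE is the grip in N (left out, the last holds). Time passes only in rows, so rows that repeat a pose let the fingers close. It gives the time, the measured TCP pose, the force, the opening and the grip force at its end, in the units of the state.
- get_state(): the state, without advancing time (a new reading comes with each control period).
- imaging.capture(name): name is "scene" or "side" or "wrist"; returns (picture, depth): 480x640x3 uint8, red, green, blue; 480x640 float32, m along the optical axis (not along the pixel's ray), 0 where there is no reading.
- imaging.get_calibration(name): a dict with "fx", "fy", "cx", "cy" (pixels), "rvec" (rotation vector, rad) and "tvec" (3), from world to camera coordinates, as OpenCV has them; the wrist camera has in their place "hand_eye" (4x4, takes a point from camera to tool coordinates, whose origin is the TCP and whose axes are the flange's). Camera axes: x right, y down, z forward; pixel columns grow to the right and rows downward; lengths in m; the calibration is good to about 2 mm. A picture is of the moment at which its call begins: read the wrist's pose just before it. get_calibration takes no time and is no camera call.
- r.close_job(): hands the job in; it is judged then, once.
Trained networks look in the newest picture that a camera, given by its name, has taken for a name from the list of things; names that differ only in an ending like _2 or _b are one class to them, and where a whole thing is asked for, a point or a joint stands for the part that bears it (a point fixed in the world has none). Each returns a list of dicts, best first, with "p" (0 to 1); they miss things now and then, are a little off and sometimes report something else, mostly with a low value. They report only what shows in the picture. A call takes as long as a camera call. They do not tell look-alikes from the thing itself.
- finder.cut_out(camera, query): "region" (480x640 bool, what is visible of it) and "pixel" ([column, row] in pixels, amid what is visible of it).
The state is a dict: "time_s": time; "joints": joint angles; "qd": joint speeds; "joint_torque": joint torques, N m; "tcp_pos": TCP position; "eef_rot": TCP orientation; "contact_force": force on the tool from outside, world axes, zero at the start; "moment": the same for the moment, N m; "gripper_width": finger opening in m; "gripper_force": force on a finger pad.
Only numpy, scipy, OpenCV 4.12 (cv2) and the standard library are available. Lean on these libraries where they do the work, as an engineer would, in place of code of your own. Each camera call takes 0.05 s, during which the arm holds its last target. There are 200 camera calls.

### The job

Take the sprung depth gauge from its grey rest, hold its base square across the slot of the aluminium heat-sink bar, and push the probe down into the slot until the base sits flat and firm on the bar for half a second: firmly is about 1 to 1.5 kgf, and never as much as 2 kgf. Read the depth, lift the gauge out, and set it down gently, with its reading kept, on the green rest if the slot is 12 mm deep or more and on the red rest if it is shallower. Do not disturb the other things on the bench.

Things in the scene. Friction and masses are not known exactly. Their poses are not given: they have to be found in the camera images.
- gauge_grip (a point): Depth gauge, 0.11 to 0.25 kg: flat steel base 30 (x) x 66 (y) x 8 mm, on it a black grip block 24 (x) x 30 (y) x 46 mm, top 54 mm above the base's flat underside. This point is the middle of the block, 31 mm above the underside; z up, y along the base. Take it across its 24 mm (x) width, from above. The probe's rod rises up to 24 mm out of the top as the probe is pushed in.
- gauge_base (a point): Centre of the flat underside of the gauge's base (31 mm below the grip point), axes as the gauge.
- probe_tip (a point): Lower end of the gauge's 6 mm steel probe, 24 mm under the middle of the base's underside when fully out. It stays where it was pushed, so a reading is kept and a wrong one cannot be undone: touch nothing but the slot's floor with it. Its rod's upper 12 mm are white, the rest orange: orange seen above the dark collar on the gauge's top means shallower than 12 mm.
- probe (a joint): The gauge's reading: how far its probe is pushed in, m; 0 fully out (as at the start), 0.024 fully in (tip level with the base's underside). With the base flat over a slot, slot depth = 0.024 - this. A brake of 3 N and a light spring (up to 1.2 N more) resist the push; the brake holds the probe afterwards.
- nest_mid (a point): Fixed steel nest, foot 124 (x) x 110 (y) x 8 mm, blue side rails 30 mm high, holding an aluminium bar 100 (x) x 80 (y) mm with a flat level top. This point: its centre at bench height; x along the slot, z up. The slot is 12 mm wide, runs the whole length along x in the middle (y = 0), floor dark, 4 to 20 mm deep (unknown).
- nest: The same nest, same origin and axes. The bar in it lies on rubber packing (stays level, gives 1 mm per 10 N), packed differently each time: its top is anywhere from 44 to 74 mm above the bench and this pose does not tell it. The gauge must stand with its y along the nest's y (across the slot, either way round), within 30 mm of the middle.
- rest_grey_top (a point): Grey rest, fixed: foot 70 x 90 x 6 mm, two upright rails 50 mm long in x, 13 mm thick, inner faces 38 mm apart in y, tops 40 mm above the bench; the gauge's base bridges them along y (either way round), its probe hanging free between. This point: midway between the rails, level with their tops; z up. The gauge starts here.
- rest_green_top (a point): Green rest, fixed: foot 70 x 90 x 6 mm, two upright rails 50 mm long in x, 13 mm thick, inner faces 38 mm apart in y, tops 40 mm above the bench; the gauge's base bridges them along y (either way round), its probe hanging free between. This point: midway between the rails, level with their tops; z up. For slots 12 mm deep or more.
- rest_red_top (a point): Red rest, fixed: foot 70 x 90 x 6 mm, two upright rails 50 mm long in x, 13 mm thick, inner faces 38 mm apart in y, tops 40 mm above the bench; the gauge's base bridges them along y (either way round), its probe hanging free between. This point: midway between the rails, level with their tops; z up. For slots shallower than 12 mm.
- spool: bystander: metal spool, 54 mm across, 38 mm high; origin under its centre
- flux: bystander: small jar, 44 mm across, 50 mm high; origin under its centre
- meter: bystander: yellow hand multimeter lying flat, 140 x 72 x 41 mm; origin under its centre
- driver: bystander: red-handled screwdriver, 170 mm long, lying; origin under its middle
- board: bystander: green circuit board, 85 x 60 mm, parts up to 15 mm high; origin under its centre
- screws: bystander: blue open screw tray, 100 x 70 x 28 mm; origin under its centre
- blank: bystander: small finned heat sink, 80 x 44 x 24 mm; origin under its centre
There are look-alikes about, which are no part of the job. Leave any pink look-alike of the part that bears gauge_grip alone.

How it is judged (in metres and radians):
On the way, in this order (a step that is already met when the one before it is completed fails the run):
1. the gauge is held over the bar, upright, its probe still fully out (horizontal distance between gauge_base and nest_mid below 0.035 m and height (world z) of gauge_base above 0.075 m and angle between gauge_base's own z axis and vertical below 0.12 rad and value of joint probe below 0.002 m and contact force between gauge and the fingers above 1 N), for 0.1 s.
2. the base sits flat and square across the slot, pressed on with at least 8 N, the probe touching the slot's floor (contact force between gauge and nest above 8 N and contact force between probe and nest above 0.3 N and value of joint probe between 0.0025 and 0.0215 m and angle between the z axis of gauge_base and the z axis of nest_mid, either way round below 0.035 rad and angle between the y axis of gauge_base and the y axis of nest_mid, either way round below 0.26 rad and horizontal distance between gauge_base and nest_mid below 0.035 m), for 0.4 s.
At the end, for the whole second after the job is handed in: The gauge stands released and still, upright (0.06 rad), base flat on both rails (3 mm), within 12 mm of the middle of the right rest: green if its kept reading gives 12 mm depth or more, red if less (within 1 mm of 12 either will do); its reading is not fully out or in (((value of joint probe below 0.013 m and horizontal distance between gauge_base and rest_green_top below 0.012 m and z of gauge_base in the frame of rest_green_top between -0.003 and 0.003 m and angle between gauge_base's own z axis and vertical below 0.06 rad and contact force between gauge and rest_green above 0.3 N) or (value of joint probe above 0.011 m and horizontal distance between gauge_base and rest_red_top below 0.012 m and z of gauge_base in the frame of rest_red_top between -0.003 and 0.003 m and angle between gauge_base's own z axis and vertical below 0.06 rad and contact force between gauge and rest_red above 0.3 N)) and value of joint probe between 0.0025 and 0.0215 m and linear speed of gauge below 0.01 m/s); the robot touches nothing.
It fails at once if the gauge is pressed on the bar or nest with more than 20 N (contact force between gauge and nest above 20 N).
It fails at once if the gauge is dropped (falls free from about 8 mm or more) (contact force between gauge and the fingers below 0.05 N and linear speed of gauge above 0.4 m/s).
It fails at once if the gauge is banged down on the green or red rest (over 120 N) (contact force between gauge and rest_green above 120 N or contact force between gauge and rest_red above 120 N).
It fails at once if a bystander is shifted by more than 20 mm (distance of any of spool, flux, meter, driver, board, screws, blank from where it was at the start of the episode above 0.02 m).
It also fails if it takes over 54 s, if anything falls off the work surface, if the arm or the gripper's body presses on something with over 40 N, if the wrist force passes 120 N, or if a joint passes its speed limit or range.

## Working session

There is one attempt and no reset: what is moved stays moved. The work goes in short steps, Python scripts to look and compute and a shell command to move; the robot and the scene stay as the last step left them, time stands still between calls to the robot, and variables do not carry over. Pictures are saved under pics/ and viewed, at most 10 in all, crops included, and the job is handed in when it is done.

```bash
mkdir -p pics
cat > h.py <<'E'
import numpy as np, cv2
from plant import get_state, imaging, r, finder
def pts(name, d, st=None):
    c=imaging.get_calibration(name)
    v,u=np.mgrid[0:480,0:640]
    P=np.stack([(u-c["cx"])/c["fx"]*d,(v-c["cy"])/c["fy"]*d,d],-1)
    if "hand_eye" in c:
        H=np.array(c["hand_eye"]); P=P@H[:3,:3].T+H[:3,3]
        from scipy.spatial.transform import Rotation as R
        Rm=R.from_euler("xyz",st["eef_rot"],degrees=True).as_matrix()
        return P@Rm.T+np.array(st["tcp_pos"])
    Rm=cv2.Rodrigues(np.array(c["rvec"],float))[0]
    return (P-np.array(c["tvec"]).ravel())@Rm
def save(n,p): cv2.imwrite("pics/"+n+".png",cv2.cvtColor(p,cv2.COLOR_RGB2BGR))
E
python3 - <<'E'
from h import *
print(get_state())
for n in("scene","side"):
    p,d=imaging.capture(n); save(n,p); np.savez(n,p=p,d=d); W=pts(n,d)
    for q in("gauge_grip","nest","spool","flux","meter","driver","board","screws","blank"):
        for o in finder.cut_out(n,q)[:3]:
            m=o["region"]&(d>0); w=W[m]
            print(n,q,round(o["p"],2),np.round(o["pixel"]),m.sum(),np.round(np.median(w,0),3),np.round(np.percentile(w,2,0),3),np.round(np.percentile(w,98,0),3))
E
```

```text
{'time_s': 0.0, 'joints': array([ 9.36832531e+01,  2.05908633e+01,  6.35698162e-01, -2.09747278e-02,
       -7.01354294e+01, -1.65072865e+01]), 'qd': array([ 0.07447217, -0.00731161,  0.00294533,  0.04032892,  0.06390665,
       -0.08203488]), 'joint_torque': array([-2.75808407e-04, -5.82708907e+01,  2.93055117e+01,  6.99730933e+00,
        6.87092674e-03, -1.55447933e-04]), 'tcp_pos': array([0.1497199 , 0.65764478, 0.19174111]), 'eef_rot': array([ 1.79907536e+02, -6.83882893e-03, -1.28311707e+01]), 'contact_force': array([-1.06525812,  0.23160892,  0.19368755]), 'moment': array([ 0.01520907, -0.03247729, -0.04823057]), 'gripper_force': 0.0, 'gripper_width': 0.08755878881277983}
scene gauge_grip 0.77 [440. 224.] 388 [0.717 0.315 0.046] [0.699 0.294 0.004] [0.729 0.358 0.079]
scene gauge_grip 0.68 [388. 220.] 380 [0.642 0.207 0.064] [0.626 0.186 0.041] [0.654 0.244 0.096]
scene nest 0.73 [295. 270.] 2301 [ 0.634 -0.058  0.036] [ 0.55  -0.106  0.001] [0.672 0.002 0.052]
scene spool 0.91 [258. 222.] 383 [ 0.404 -0.034  0.03 ] [ 0.326 -0.054  0.001] [0.421 0.007 0.04 ]
scene flux 0.89 [3
[... 1520 characters left out ...]
.756 0.048 0.053]
side meter 0.74 [447. 288.] 2213 [ 0.747 -0.232  0.033] [ 0.683 -0.272  0.003] [ 0.819 -0.177  0.041]
side driver 0.72 [296. 200.] 645 [0.62  0.19  0.009] [0.597 0.169 0.001] [0.669 0.249 0.041]
side driver 0.63 [475. 373.] 719 [ 0.649 -0.414  0.022] [ 0.601 -0.453  0.008] [ 0.678 -0.326  0.028]
side board 0.59 [336. 181.] 515 [0.765 0.205 0.007] [0.724 0.173 0.   ] [0.809 0.242 0.017]
side screws 0.81 [168. 176.] 1067 [0.391 0.461 0.013] [ 0.335  0.407 -0.002] [0.445 0.515 0.029]
side blank 0.57 [404. 439.] 1343 [ 0.456 -0.436  0.019] [ 0.418 -0.47   0.003] [ 0.495 -0.402  0.027]
side blank 0.53 [294. 202.] 688 [0.621 0.19  0.008] [ 0.597  0.168 -0.   ] [0.671 0.249 0.042]
```

View pics/scene.png

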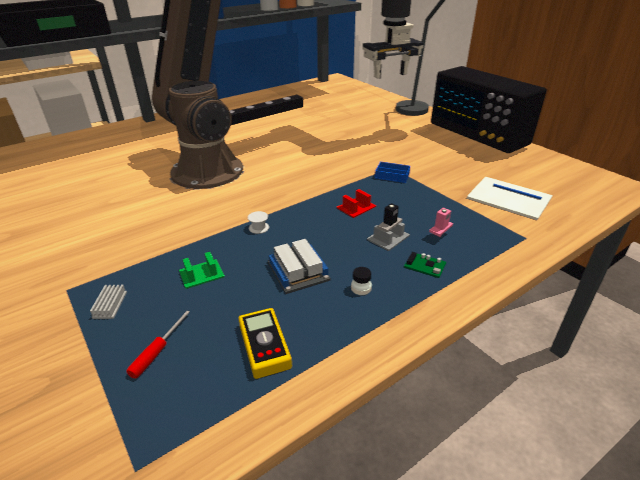

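View pics/side.png

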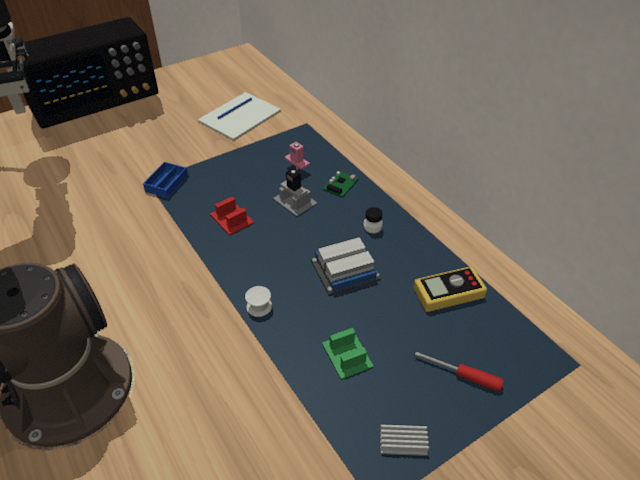

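The real gauge is black, on the grey rest, at scene (388,215) and side (293,180). The pink look-alike is at scene (440,222) and side (297,154), and I'll leave it alone. The nest is at scene (298,262), the green rest at (201,270) and the red rest at (356,204). Next I'll get rough poses from the depth images.

Run:
```python
from h import *
box={"grey/gauge":(.57,.70,.14,.27),"nest":(.5,.72,-.16,.06),"red":(.45,.65,.24,.40),"green":(.4,.62,-.30,-.12)}
for n in("scene","side"):
    z=np.load(n+".npz"); p,d=z["p"],z["d"]; W=pts(n,d)
    hsv=cv2.cvtColor(p,cv2.COLOR_RGB2HSV).astype(int); H,S,V=[hsv[...,i] for i in range(3)]
    print(n,"all red:",)
    masks={"red":((H<6)|(H>174))&(S>180)&(V>60),"green":(abs(H-60)<15)&(S>150)&(V>60),"grey/gauge":W[...,2]>.02,"nest":W[...,2]>.02}
    for k,b in box.items():
        m=masks[k]&(d>0)&(W[...,2]>.006)
        if k in("red","green"):
            print(k,"tot",m.sum())
            if k=="red": m&=(W[...,1]>.1)&(W[...,2]<.06)
            else: m&=(W[...,1]<-.1)&(W[...,2]<.06)
        else: m&=(W[...,0]>b[0])&(W[...,0]<b[1])&(W[...,1]>b[2])&(W[...,1]<b[3])
        w=W[m]; print(k,len(w),np.round(np.percentile(w,[1,50,99],axis=0),3).tolist())
        for lo,hi in [(.034,.045),(.045,.06),(.06,.08),(.08,.1)]:
            t=w[(w[:,2]>lo)&(w[:,2]<hi)]
            if len(t)>12:
                rc=cv2.minAreaRect((t[:,:2]*1000).astype(np.float32)); print("  ",lo,len(t),np.round(rc[0]),np.round(rc[1]),round(rc[2]),"medz",round(np.median(t[:,2]),4))
z=np.load("scene.npz");p=z["p"]
save("crop",cv2.resize(p[150:310,170:470],None,fx=2.6,fy=2.6,interpolation=cv2.INTER_CUBIC))
```

```text
scene all red:
grey/gauge 619 [[0.618, 0.18, 0.021], [0.644, 0.205, 0.048], [0.665, 0.25, 0.096]]
   0.034 119 [649. 210.] [77. 47.] 68 medz 0.0396
   0.045 150 [634. 218.] [34. 67.] 13 medz 0.0486
   0.06 95 [636. 218.] [24. 32.] 13 medz 0.0701
   0.08 121 [635. 218.] [25. 32.] 14 medz 0.092
nest 1662 [[0.552, -0.105, 0.021], [0.622, -0.055, 0.048], [0.666, 0.007, 0.053]]
   0.034 276 [609. -46.] [ 81. 100.] 78 medz 0.0387
   0.045 901 [607. -45.] [ 81. 105.] 78 medz 0.0501
red tot 1152
red 445 [[0.448, 0.201, 0.006], [0.481, 0.23, 0.024], [0.508, 0.283, 0.041]]
   0.034 132 [473. 244.] [51. 67.] 3 medz 0.0392
green tot 951
green 595 [[0.449, -0.276, 0.006], [0.494, -0.231, 0.012], [0.521, -0.187, 0.042]]
   0.034 179 [ 481. -232.] [64. 52.] 80 medz 0.0395
side all red:
grey/gauge 644 [[0.606, 0.18, 0.02], [0.627, 0.206, 0.048], [0.661, 0.246, 0.096]]
   0.034 133 [634. 216.] [53. 69.] 10 medz 0.0399
   0.045 159 [631. 216.] [31. 70.] 19 medz 0.0489
   0.06 90 [628. 210.] [22. 35.] 55 medz 0.07
   0.08 138 [632. 217.] [28. 34.] 16 medz 0.0918
nest 1955 [[0.549, -0.105, 0.021], [0.6, -0.062, 0.048], [0.656, 0.003, 0.054]]
   0.034 288 [604. -54.] [ 95. 103.] 77 medz 0.0403
   0.045 1180 [606. -44.] [ 86. 102.] 79 medz 0.0502
red tot 1250
red 643 [[0.437, 0.201, 0.006], [0.468, 0.225, 0.023], [0.499, 0.275, 0.043]]
   0.034 176 [470. 240.] [51. 68.] 4 medz 0.0388
green tot 199
green 106 [[0.452, -0.276, 0.007], [0.477, -0.258, 0.022], [0.506, -0.207, 0.036]]
```

View pics/crop.png

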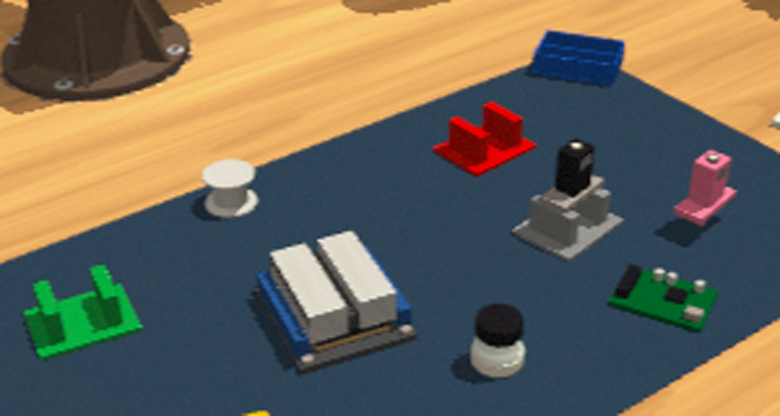

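The crop confirms it: the black gauge on the grey rest is at crop (568,180), with its base across the rails. The pink one at (710,185) stands off the rest. Rough poses:

| Item | x, y (m) | x axis (deg) | Height |
|---|---|---|---|
| Gauge | 0.633, 0.2175 | +14 | block top about 0.094 |
| Nest | 0.6065, -0.045 | -12 | bar top about 0.050 |
| Red rest | 0.4715, 0.242 | +4 | rails about 0.039 |
| Green rest | 0.481, -0.232 | -10 | rails about 0.039 |

Next I'll move above the gauge.

```bash
python3 -m handwheel '[[0,6,-5.5,0,-8],[0,12,-11,0,-16],[0,18,-16.5,0,-24],[0,24,-22,0,-32],[0,29,-26.5,0,-40],[0,33,-30,0,-48],[0,36,-33,0,-56],[0,36,-33,0,-63]]' && python3 -m handwheel '[[0,4,-3.5,0,0],[0,8,-7,0,0],[0,12,-10.5,0,0],[0,12.4,-11,0,0],[0,12.4,-11,0,0],[0,12.4,-11,0,0]]'
python3 - <<'E'
from h import *
s=get_state(); print(s["tcp_pos"],s["eef_rot"],s["joints"])
p,d=imaging.capture("wrist"); save("w1",p); W=pts("wrist",d,s)
print(imaging.get_calibration("wrist")["hand_eye"])
for o in finder.cut_out("wrist","gauge_grip")[:2]: print(o["p"],o["pixel"],o["region"].sum())
ok=(d>0)&(abs(W[...,0]-.633)<.07)&(abs(W[...,1]-.2175)<.07)
for lo,hi in[(.036,.043),(.045,.052),(.085,.11)]:
    m=ok&(W[...,2]>lo)&(W[...,2]<hi)
    if m.sum()>20: print(lo,m.sum(),np.median(W[m],0),cv2.minAreaRect((W[m][:,:2]*1000).astype(np.float32)))
E
```

```text
time_s: 2.0
tcp_pos: [0.5114, 0.3264, 0.1929]
eef_rot: [-180.0, 0.0, -76.1]
contact_force: [0.2, 1.2, -0.9]
gripper_width: 0.0878
gripper_force: 0.0
time_s: 2.75
tcp_pos: [0.6332, 0.2189, 0.1928]
eef_rot: [-180.0, 0.0, -75.8]
contact_force: [0.6, -0.1, -0.8]
gripper_width: 0.0876
gripper_force: 0.0
[0.63320762 0.21890948 0.19283335] [-1.79993352e+02  1.02286573e-02 -7.57696865e+01] [ 3.57017044e+01  2.00687380e+01  1.22432819e-03 -7.54380235e-03
 -6.99225557e+01 -2.14688024e+01]
[[-5.54539502e-04 -9.60299018e-01 -2.78972201e-01  7.49625146e-02]
 [ 9.99999793e-01 -4.41641108e-04 -4.67544307e-04  5.41690976e-04]
 [ 3.25776747e-04 -2.78972403e-01  9.60299064e-01 -1.92136250e-01]
 [ 0.00000000e+00  0.00000000e+00  0.00000000e+00  1.00000000e+00]]
0.89 [226.8, 285.9] 1203
0.62 [638.0, 9.8] 148
0.036 735 [0.64449227 0.1975979  0.03998732] ((634.7238159179688, 217.7279052734375), (49.938358306884766, 64.00975036621094), 10.051355361938477)
0.045 1072 [0.63728905 0.20025901 0.04808641] ((633.6382446289062, 220.08294677734375), (29.959436416625977, 66.46919250488281), 12.281442642211914)
0.085 1237 [0.63413996 0.21836166 0.09410303] ((633.7029418945312, 219.94471740722656), (24.307167053222656, 30.376792907714844), 11.65999984741211)
```

View pics/w1.png

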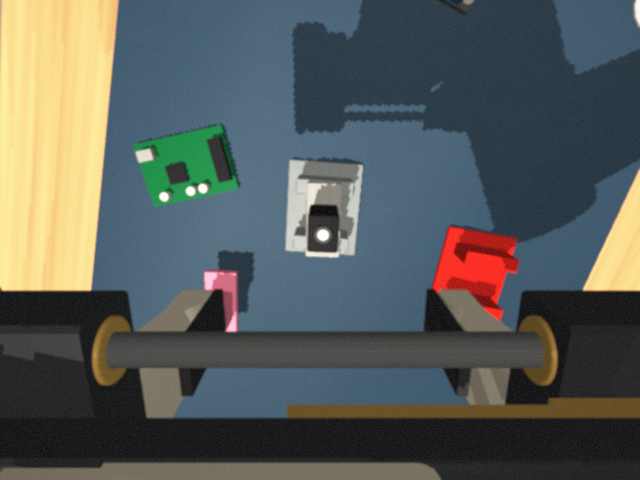

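The wrist view shows the black block at (322,228) squarely between the fingers, with pink at (221,295) clear of them. The refined gauge centre is (0.6337, 0.220) with yaw 12°. I'll turn -2° and descend.

```bash
python3 -m handwheel '[[0,0,0.1,-4,-2],[0,0.05,0.1,-8,-2],[0,0.05,0.1,-12,-2],[0,0.05,0.1,-14,-2],[0,0.05,0.1,-14,-2],[0,0.05,0.1,-14,-2]]' && python3 -m handwheel '[[1,0,0,0,0],[1,0,0,0,0],[1,0,0,0,0],[1,0,0,0,0],[1,0,0,0,0],[1,0,0,0,0],[1,0,0,0,0],[1,0,0,0,0]]' 40
```

```text
time_s: 3.6
tcp_pos: [0.6349, 0.2201, 0.054]
eef_rot: [-179.9, 0.0, -77.8]
contact_force: [-0.5, 0.4, 0.1]
gripper_width: 0.088
gripper_force: 0.0
time_s: 4.6
tcp_pos: [0.6343, 0.2191, 0.0526]
eef_rot: [180.0, -0.0, -77.8]
contact_force: [0.7, 0.8, 0.0]
gripper_width: 0.0236
gripper_force: 40.0
```

```bash
python3 -m handwheel '[[1,0,0,1,0],[1,0,0,3,0],[1,0,0,8,0],[1,0,0,14,0],[1,0,-5,15,-8],[1,-1,-10,15,-16],[1,-2,-15,15,-24],[1,-2.8,-18,15,-24]]' && python3 -m handwheel '[[1,0,0,0,0],[1,0,0,0,0],[1,0,0,0,0]]'
python3 - <<'E'
from h import *
s=get_state(); print(s["tcp_pos"],s["eef_rot"],s["contact_force"])
p,d=imaging.capture("wrist"); save("w2",p); W=pts("wrist",d,s); np.savez("w2",p=p,d=d,W=W)
ok=(d>0)&(abs(W[...,0]-.6065)<.09)&(abs(W[...,1]+.045)<.09)
for lo,hi in[(.045,.055)]:
    m=ok&(W[...,2]>lo)&(W[...,2]<hi)
    print(lo,m.sum(),np.median(W[m],0),cv2.minAreaRect((W[m][:,:2]*1000).astype(np.float32)))
E
```

```text
time_s: 5.6
tcp_pos: [0.6054, 0.037, 0.2034]
eef_rot: [-180.0, 0.0, -102.0]
contact_force: [1.2, -0.6, -2.0]
gripper_width: 0.0236
gripper_force: 40.0
time_s: 5.98
tcp_pos: [0.6065, 0.04, 0.2026]
eef_rot: [180.0, 0.0, -101.8]
contact_force: [0.3, -0.4, -2.3]
gripper_width: 0.0232
gripper_force: 40.0
[0.60648708 0.03998646 0.20264975] [ 1.79995151e+02  5.36677527e-03 -1.01773343e+02] [ 0.32141575 -0.39847589 -2.32429079]
0.045 10312 [ 0.60612272 -0.04716289  0.05044073] ((606.5863037109375, -42.68535614013672), (80.41545867919922, 100.25637817382812), 78.07872009277344)
```

View pics/w2.png

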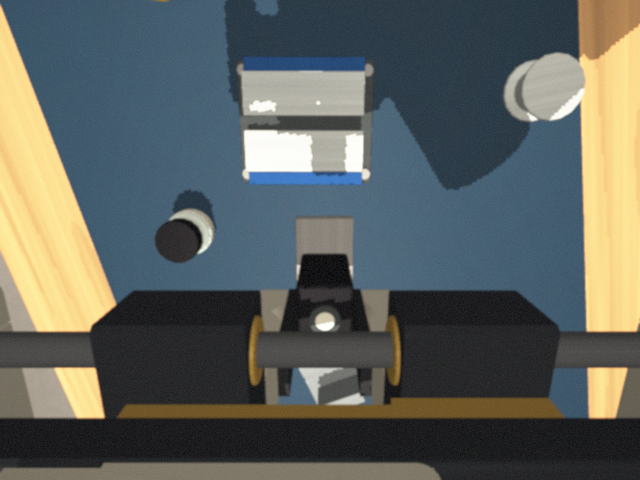

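The wrist view shows the bar at (305,122) with its slot along row ~122. The held gauge's base end is at (325,217). Next I'll measure the slot line and the gauge offset in the same picture.

Run:
```python
from h import *
W=np.load("w2.npz")["W"]; d=np.load("w2.npz")["d"]
c=np.array([.6066,-.0427]); a=np.radians(-11.9); ex=np.array([np.cos(a),np.sin(a)]); ey=np.array([-ex[1],ex[0]])
q=W[...,:2]-c; X=q@ex; Y=q@ey; Z=W[...,2]
top=(abs(Z-.0503)<.003)&(abs(Y)<.05)&(d>0)
for x0 in range(-45,46,15):
    m=top&(abs(X*1000-x0)<7)
    y=Y[m]*1000; print(x0,"edges",np.round([np.percentile(y,.5),y[y<0].max(),y[y>0].min(),np.percentile(y,99.5)],1))
m=(abs(X)<.05)&(abs(Y)<.008)&(d>0); print("slot Z",np.round(np.percentile(Z[m],[2,10,25,50,75]),4))
print("Z by Y", [(y,round(float(np.median(Z[(abs(X)<.045)&(abs(Y*1000-y)<.6)])),4)) for y in range(-9,10)])
# gauge held, world near tool
t=np.array([.6065,.0400]); q=W[...,:2]-t; X=q@ex; Y=q@ey
for lo,hi in((.19,.212),(.225,.26)):
    m=(d>0)&(abs(X)<.05)&(abs(Y)<.05)&(Z>lo)&(Z<hi)
    print(lo,m.sum(),"z",np.round(np.percentile(Z[m],[5,50,95]),4),"X",np.round(np.percentile(X[m],[1,99])*1e3,1),"Y",np.round(np.percentile(Y[m],[.5,2,50])*1e3,1))
m=(d>0)&(abs(X)<.012)&(Y<-.017)&(Y>-.04)&(Z>.17); print("base end", m.sum(), np.round(Y[m].min()*1e3,1), np.round(np.median(Z[m]),4), np.round(np.percentile(X[m],[1,99])*1e3,1))
m=(d>0)&(Y<-.024)&(Y>-.04)&(Z>.17)&(abs(X)<.03); print("base wide", np.round(np.percentile(X[m],[1,99])*1e3,1))
```

```text
-45 edges [-40.   -6.2   6.5  39.6]
-30 edges [-40.   -6.2   6.5  39.7]
-15 edges [-40.   -6.2   5.7  39.7]
0 edges [-39.9  -6.2   5.7  38.9]
15 edges [-39.9  -6.2   5.8  38.9]
30 edges [-39.8  -6.9   5.8  38.8]
45 edges [-39.9  -6.9   5.8  38.9]
slot Z [0.0365 0.0371 0.0377 0.0384 0.0491]
Z by Y [(-9, 0.0505), (-8, 0.0506), (-7, 0.0505), (-6, 0.0438), (-5, 0.0379), (-4, 0.0378), (-3, 0.038), (-2, 0.038), (-1, 0.0379), (0, 0.0379), (1, 0.038), (2, 0.038), (3, 0.0379), (4, 0.038), (5, 0.038), (6, 0.3948), (7, 0.0506), (8, 0.0505), (9, 0.0504)]
0.19 2675 z [0.1966 0.1982 0.2074] X [-15.2  14.2] Y [-32.4 -32.3 -21.3]
0.225 5096 z [0.2313 0.2446 0.2572] X [-24.6  23.5] Y [-14.7 -14.5  -9.7]
base end 16299 -32.7 0.3372 [-11.7  11.8]
base wide [-29.5  29.5]
```

```bash
python3 -m handwheel '[[1,0,-4,0,-0.4],[1,0,-8.3,-2,-0.4],[1,0,-8.35,-6,-0.4],[1,0,-8.35,-10,-0.4],[1,0,-8.35,-10,-0.4],[1,0,-8.35,-10,-0.4],[1,0,-8.35,-10,-0.4]]'
python3 - <<'E'
from h import *
s=[]
for i in range(3): 
    p,d=imaging.capture("side"); t=get_state(); s.append(np.r_[t["tcp_pos"],t["eef_rot"],t["contact_force"]])
print(np.round(np.mean(s,0),4))
W=pts("side",d); 
x0,y0,x1,y1=270,150,430,300
save("s3",cv2.resize(p[y0:y1,x0:x1],None,fx=4,fy=4,interpolation=cv2.INTER_CUBIC))
t=get_state(); p,d=imaging.capture("wrist"); W=pts("wrist",d,t)
c=np.array([.6066,-.0427]); a=np.radians(-12.2); ex=np.array([np.cos(a),np.sin(a)]); ey=np.array([-ex[1],ex[0]])
q=W[...,:2]-c; X=q@ex; Y=q@ey; Z=W[...,2]
m=(d>0)&(abs(X)<.013)&(Y<-.024)&(Z>.08)&(Z<.1); print("base end Y",np.round(np.percentile(Y[m],[.5,2,50])*1e3,1),np.median(Z[m]),m.sum())
m=(d>0)&(abs(Z-.0503)<.004)&(abs(X)<.05)&(Y<-.03)&(Y>-.05); print("bar far edge Y",np.percentile(Y[m],.5)*1e3, m.sum())
E
```

```text
time_s: 6.9
tcp_pos: [0.6078, -0.0438, 0.1047]
eef_rot: [-179.8, 0.1, -102.2]
contact_force: [0.2, -0.1, -1.7]
gripper_width: 0.0235
gripper_force: 40.0
[ 6.073000e-01 -4.400000e-02  1.042000e-01 -1.798672e+02  5.420000e-02
 -1.021948e+02 -3.047000e-01  2.287000e-01 -2.155300e+00]
base end Y [-33.7 -33.6 -29.8] 0.09919076664921501 845
bar far edge Y -40.71275510339815 2809
```

View pics/s3.png

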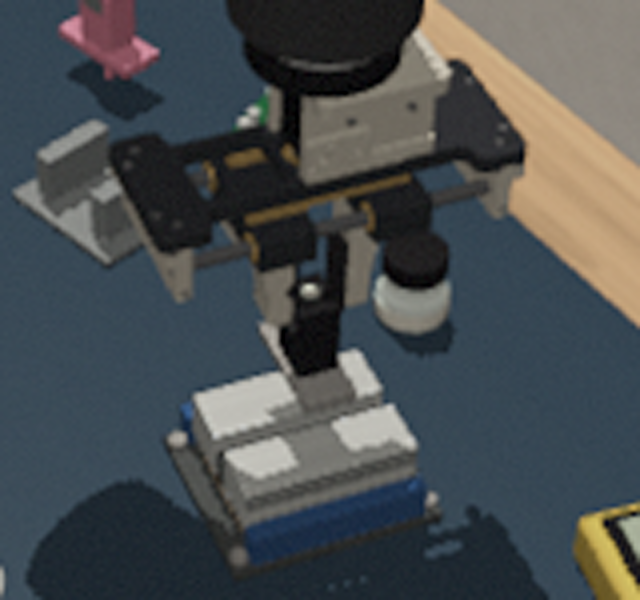

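The side view shows the gauge upright over the slot, with the base at crop (325,385) and the slot at (320,420). Alignment is within about 0.3 mm and the force baseline is about -2.1 N. I'll lower until just above the base contact.

```bash
python3 -m handwheel '[[1,-0.05,0,-1,0],[1,-0.05,0,-2,0],[1,-0.05,0,-2.6,0],[1,-0.05,0,-2.9,0],[1,-0.05,0,-3.2,0],[1,-0.05,0,-3.5,0],[1,-0.05,0,-3.7,0],[1,-0.05,0,-3.7,0]]' && python3 -m handwheel '[[1,0,0,-0.1,0],[1,0,0,-0.2,0],[1,0,0,-0.2,0],[1,0,0,-0.2,0]]'
```

```text
time_s: 8.1
tcp_pos: [0.6057, -0.0444, 0.0656]
eef_rot: [180.0, -0.0, -102.2]
contact_force: [-1.3, -0.5, -0.1]
gripper_width: 0.0232
gripper_force: 40.0
time_s: 8.6
tcp_pos: [0.6059, -0.0444, 0.0637]
eef_rot: [-180.0, 0.0, -102.2]
contact_force: [-1.2, -1.0, 1.7]
gripper_width: 0.0233
gripper_force: 40.0
```

The net force is +3.8 N, which matches the probe's brake, so the probe is on the slot floor. Continuing in small steps.

```bash
python3 -m handwheel '[[1,0,0,-0.05,0],[1,0,0,-0.1,0],[1,0,0,-0.15,0],[1,0,0,-0.15,0],[1,0,0,-0.15,0]]'
```

```text
time_s: 9.22
tcp_pos: [0.606, -0.0444, 0.0624]
eef_rot: [-180.0, 0.0, -102.2]
contact_force: [-2.3, -0.4, 4.3]
gripper_width: 0.0236
gripper_force: 40.0
```

```bash
python3 -m handwheel '[[1,0,0,-0.03,0],[1,0,0,-0.03,0],[1,0,0,-0.03,0]]'
```

```text
time_s: 9.6
tcp_pos: [0.606, -0.0444, 0.0622]
eef_rot: [-180.0, 0.0, -102.2]
contact_force: [-1.5, -0.2, 4.5]
gripper_width: 0.0231
gripper_force: 40.0
```

```bash
python3 -m handwheel '[[1,0,0,-0.04,0],[1,0,0,-0.04,0],[1,0,0,-0.04,0]]'
```

```text
time_s: 9.98
tcp_pos: [0.6061, -0.0444, 0.062]
eef_rot: [-180.0, 0.0, -102.2]
contact_force: [-3.2, 0.3, 7.6]
gripper_width: 0.0231
gripper_force: 40.0
```

```bash
python3 -m handwheel '[[1,0,0,-0.04,0],[1,0,0,-0.04,0],[1,0,0,-0.04,0]]'
```

```text
time_s: 10.35
tcp_pos: [0.6061, -0.0444, 0.0618]
eef_rot: [-180.0, 0.0, -102.2]
contact_force: [-2.6, 0.4, 8.7]
gripper_width: 0.0236
gripper_force: 40.0
```

```bash
python3 -m handwheel '[[1,0,0,-0.05,0],[1,0,0,-0.05,0],[1,0,0,-0.05,0]]'
python3 - <<'E'
from h import *
F=[]
for i in range(6):
    imaging.capture("side"); F.append(get_state()["contact_force"])
print(np.round(F,1).tolist(),np.mean(F,0)); s=get_state(); print(s["tcp_pos"],s["eef_rot"],s["moment"])
E
```

```text
time_s: 10.72
tcp_pos: [0.6062, -0.0445, 0.0616]
eef_rot: [-179.9, -0.0, -102.2]
contact_force: [-4.1, 0.3, 10.1]
gripper_width: 0.0231
gripper_force: 40.0
[[-4.0, 0.4, 10.9], [-4.1, -0.6, 10.6], [-3.5, 0.0, 10.8], [-4.6, 0.6, 10.5], [-3.5, 0.5, 9.3], [-3.7, 0.4, 11.0]] [-3.89752672  0.21536821 10.51568285]
[ 0.6062122  -0.04443846  0.06165301] [-1.79936689e+02  2.61799236e-03 -1.02201963e+02] [ 0.13860426  1.59646676 -0.01846087]
```

```bash
python3 -m handwheel '[[1,0,0,-0.04,0],[1,0,0,-0.04,0],[1,0,0,-0.04,0]]'
python3 - <<'E'
from h import *
F=[]
for i in range(6):
    p,d=imaging.capture("side"); F.append(get_state()["contact_force"])
print(np.round(F,1).tolist(),np.mean(F,0)); s=get_state(); print(s["tcp_pos"],s["eef_rot"],s["moment"])
W=pts("side",d)
save("s4",cv2.resize(p[200:300,280:400],None,fx=5,fy=5,interpolation=cv2.INTER_CUBIC))
E
```

```text
time_s: 11.4
tcp_pos: [0.6063, -0.0445, 0.0615]
eef_rot: [-179.9, 0.0, -102.2]
contact_force: [-4.6, -1.0, 12.0]
gripper_width: 0.0234
gripper_force: 40.0
[[-4.6, -0.3, 11.8], [-4.1, -0.0, 12.0], [-4.9, 0.0, 12.2], [-4.8, 0.7, 12.6], [-4.2, 0.1, 12.2], [-3.4, 0.3, 13.4]] [-4.35365209  0.13263162 12.36426963]
[ 0.60625733 -0.04445375  0.06148226] [-1.79927949e+02  1.85296078e-03 -1.02196765e+02] [ 0.18465618  1.90784592 -0.04412531]
```

View pics/s4.png

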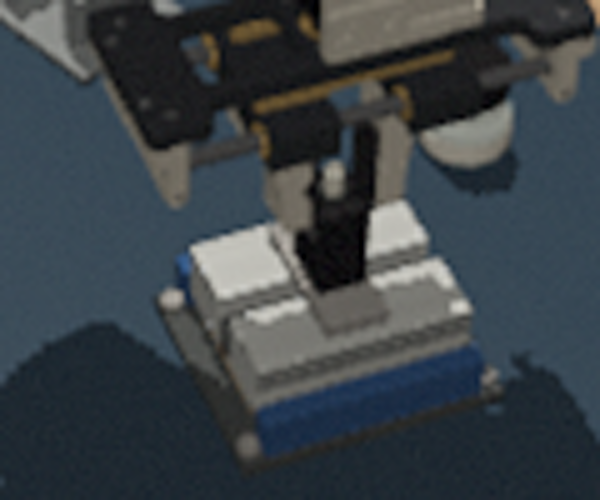

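The side crop shows the base (345,308) seated on the bar across the slot, with a white rod above the collar (333,180). Next a quick flatness and reading check from the wrist depth.

```bash
cat > tilt.py <<'E'
from h import *
t=get_state(); p,d=imaging.capture("wrist"); save("w5",p); W=pts("wrist",d,t)
a=np.radians(t["eef_rot"][2]+90); ex=np.array([np.cos(a),np.sin(a)]); ey=np.array([-ex[1],ex[0]])
q=W[...,:2]-t["tcp_pos"][:2]; X=q@ex; Y=q@ey; Z=W[...,2]; zt=t["tcp_pos"][2]
def fit(m,n):
    A=np.c_[X[m],Y[m],np.ones(m.sum())]; k=np.linalg.lstsq(A,Z[m],rcond=None)[0]
    print(n,m.sum(),"slope x,y",np.round(k[:2],4),"z0",round(k[2],4))
b=(d>0)&(abs(X)<.013)&(Y<-.02)&(Y>-.0315); m0=b&(abs(Z-zt+.004)<.005); fit(m0,"base")
fit((d>0)&(abs(X)<.035)&(Y>-.035)&(Y<-.009)&(abs(X)>.02)&(abs(Z-zt+.012)<.005),"bar")
m=(d>0)&(abs(X)<.010)&(abs(Y)<.013)&(Z>zt+.035)&(Z<zt+.08)
h=Z[m]-zt-.042; r=m&(Z-zt-.042>.004)
print("block top",np.round(np.median(h[abs(h)<.004]),4) if (abs(h)<.004).any() else None,"rod top pct",np.round(np.percentile(Z[r]-zt-.042,[5,50,90,98]),4) if r.any() else None,r.sum())
v,u=np.where(r); 
if len(v): print("px",u.min(),u.max(),v.min(),v.max())
E
python3 tilt.py
```

```text
base 1096 slope x,y [-0.0012  0.0047] z0 0.0573
bar 2624 slope x,y [ 0.0003 -0.0011] z0 0.0491
block top -0.0001 rod top pct [0.0047 0.0104 0.0136 0.0142] 277
px 315 334 315 330
```

The base is flat on the bar (relative slope under 0.006, and the 8.2 mm gap equals the base thickness), with about 14.5 N held for more than 0.6 s. Lifting straight out.

```bash
python3 -m handwheel '[[1,0,0,0.4,0],[1,0,0,1.2,0],[1,0,0,2.4,0],[1,0,0,4,0],[1,0,0,7,0],[1,0,0,11,0],[1,0,0,11,0],[1,0,0,11,0]]'; python3 tilt.py
python3 - <<'E'
from h import *
p,d=imaging.capture("scene"); s=get_state(); W=pts("scene",d)
c=imaging.get_calibration("scene"); 
def px(n,P):
    c=imaging.get_calibration(n); return cv2.projectPoints(np.array([P],float),np.array(c["rvec"],float),np.array(c["tvec"],float),np.array([[c["fx"],0,c["cx"]],[0,c["fy"],c["cy"]],[0,0,1.]]),None)[0].ravel()
T=s["tcp_pos"]+[0,0,.05]
out=[]
for n in("scene","side"):
    p,d=imaging.capture(n); u,v=px(n,T).astype(int); out.append(cv2.resize(p[v-20:v+20,u-20:u+20],(380,380),interpolation=cv2.INTER_CUBIC))
p=cv2.imread("pics/w5.png")[:,:,::-1]
save("rod",np.hstack(out))
E
```

```text
time_s: 12.75
tcp_pos: [0.6056, -0.0442, 0.1705]
eef_rot: [-180.0, 0.0, -102.2]
contact_force: [0.2, -0.1, -2.5]
gripper_width: 0.0232
gripper_force: 40.0
base 1109 slope x,y [0.0089 0.0106] z0 0.1663
bar 0 slope x,y [0. 0.] z0 0.0
block top -0.0003 rod top pct [0.0045 0.0103 0.0136 0.0142] 279
px 315 334 314 330
```

View pics/rod.png

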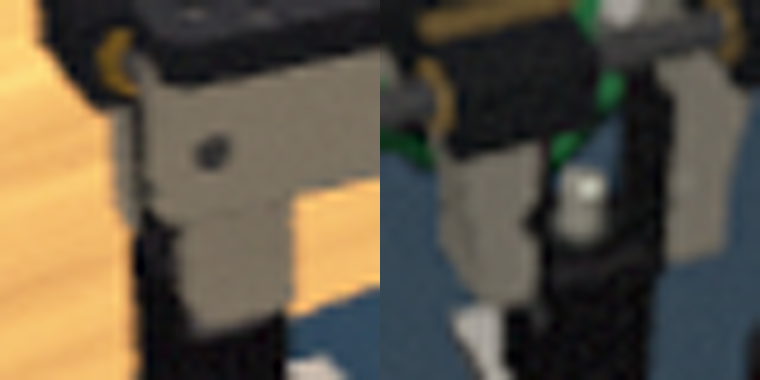

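The right half shows only a white rod above the collar (at 585,205), with no orange, so the slot is 12 mm or more. The depth image agrees at about 12.5 mm, so green it is. Moving near the green rest for a wrist measurement.

```bash
python3 -m handwheel '[[1,-4,-4,0,1],[1,-8,-8,0,2],[1,-11,-10,1,2],[1,-11,-10,2,2],[1,-11,-10,2,2],[1,-11,-10,2,2],[1,-11,-10,2,2]]'
cat > rest.py <<'E'
from h import *
s=get_state(); print(s["tcp_pos"],s["eef_rot"])
p,d=imaging.capture("wrist"); W=pts("wrist",d,s); save("w6",p)
g=p.astype(int); gm=(g[...,1]>1.6*g[...,0])&(g[...,1]>1.6*g[...,2])&(g[...,1]>40)
m=gm&(d>0)&(abs(W[...,2]-.040)<.004)&(abs(W[...,0]-.481)<.06)&(abs(W[...,1]+.232)<.06)
w=W[m]; rc=cv2.minAreaRect((w[:,:2]*1000).astype(np.float32)); print(m.sum(),np.median(w[:,2]),rc)
f=gm&(d>0)&(abs(W[...,2]-.006)<.004)&(abs(W[...,0]-.481)<.08)&(abs(W[...,1]+.232)<.08)
print("foot",cv2.minAreaRect((W[f][:,:2]*1000).astype(np.float32)))
E
python3 rest.py
```

```text
time_s: 13.82
tcp_pos: [0.496, -0.1439, 0.1893]
eef_rot: [179.9, -0.0, -100.2]
contact_force: [-0.4, 0.4, -2.5]
gripper_width: 0.0231
gripper_force: 40.0
[ 0.49596861 -0.14390532  0.18934517] [ 1.79921134e+02 -1.54521239e-02 -1.00182417e+02]
2060 0.03996740768876926 ((480.2202453613281, -230.73500061035156), (63.56501770019531, 49.85817337036133), 79.75370788574219)
foot ((480.3489990234375, -230.50035095214844), (88.99905395507812, 69.83369445800781), 79.8730697631836)
```

View pics/w6.png

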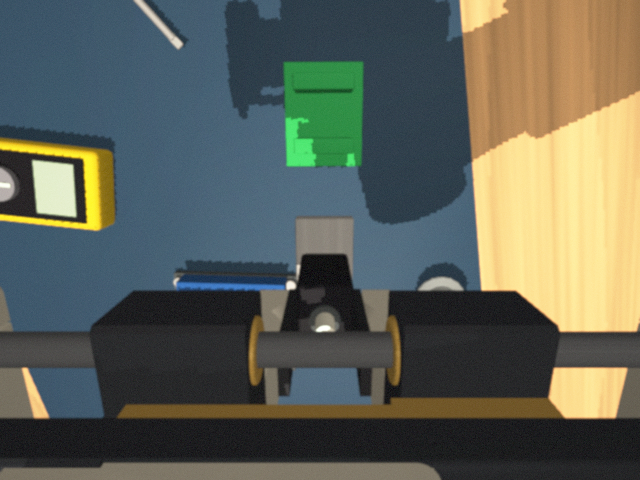

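The green rest is at (323,115) in the wrist view, centre (0.4803, -0.2307), yaw -10.2°, rail tops at 0.040. I'll approach to about 5 mm above it.

```bash
python3 -m handwheel '[[1,-1,-4,0,0],[1,-1.55,-8.7,0,0],[1,-1.55,-8.7,-4,0],[1,-1.55,-8.7,-8,0],[1,-1.55,-8.7,-11,0],[1,-1.55,-8.7,-12.5,0],[1,-1.55,-8.7,-13.2,0],[1,-1.55,-8.7,-13.2,0]]' && python3 -m handwheel '[[1,0,0,-0.1,0],[1,0,0,-0.2,0],[1,0,0,-0.3,0],[1,0,0,-0.3,0],[1,0,0,-0.3,0]]'
```

```text
time_s: 14.88
tcp_pos: [0.4808, -0.2313, 0.0585]
eef_rot: [-180.0, -0.0, -100.2]
contact_force: [-0.1, 0.3, -3.2]
gripper_width: 0.0234
gripper_force: 40.0
time_s: 15.5
tcp_pos: [0.4803, -0.2314, 0.0552]
eef_rot: [-180.0, -0.0, -100.2]
contact_force: [0.1, -0.5, -1.8]
gripper_width: 0.0232
gripper_force: 40.0
```

```bash
python3 -m handwheel '[[1,0,0,-0.1,0],[1,0,0,-0.2,0],[1,0,0,-0.25,0],[1,0,0,-0.3,0],[1,0,0,-0.3,0],[1,0,0,-0.3,0]]'
```

```text
time_s: 16.25
tcp_pos: [0.4804, -0.2314, 0.0525]
eef_rot: [-180.0, -0.0, -100.2]
contact_force: [-2.0, 1.2, 4.5]
gripper_width: 0.0237
gripper_force: 40.0
```

It's on the rails with a light 6–7 N. Now I'll release and retreat straight up.

```bash
python3 -m handwheel '[[0.5,0,0,0,0],[0.5,0,0,0,0],[0.5,0,0,0,0],[0.3,0,0,0,0],[0.3,0,0,0,0]]' && python3 -m handwheel '[[0.3,0,0,2,0],[0.3,0,0,6,0],[0.3,0,0,11,0],[0.3,0,3,13,0],[0.3,0,8.7,14,0],[0.3,0,8.7,14,0],[0.3,0,8.7,14,0],[0.3,0,8.7,14,0]]'
python3 - <<'E'
from h import *
s=get_state(); p,d=imaging.capture("wrist"); W=pts("wrist",d,s); save("w7",p)
ok=(d>0)&(abs(W[...,0]-.4803)<.06)&(abs(W[...,1]+.2307)<.06)
for lo,hi in((.045,.051),(.090,.098),(.099,.12)):
    m=ok&(W[...,2]>lo)&(W[...,2]<hi)
    if m.sum()>5: print(lo,m.sum(),np.median(W[m],0),cv2.minAreaRect((W[m][:,:2]*1000).astype(np.float32)),W[m][:,2].max())
E
```

```text
time_s: 16.88
tcp_pos: [0.4803, -0.2314, 0.0521]
eef_rot: [180.0, -0.0, -100.2]
contact_force: [-0.4, -0.1, 0.0]
gripper_width: 0.0577
gripper_force: 0.0
time_s: 17.88
tcp_pos: [0.48, -0.1451, 0.1917]
eef_rot: [180.0, -0.0, -100.3]
contact_force: [0.5, -0.8, -0.4]
gripper_width: 0.0616
gripper_force: 0.0
0.045 1685 [ 0.47765393 -0.22860514  0.04798585] ((479.9171142578125, -230.51312255859375), (66.17625427246094, 29.59552001953125), 79.64192199707031) 0.050537326777962854
0.09 1405 [ 0.47935664 -0.23020504  0.09401514] ((479.8712463378906, -230.18438720703125), (29.52943992614746, 24.017353057861328), 79.7221450805664) 0.09784929234477148
0.099 125 [ 0.47958818 -0.23030742  0.10767595] ((479.7269287109375, -230.37808227539062), (7.759607315063477, 7.668641090393066), 56.50069046020508) 0.10940213104605699
```

View pics/w7.png

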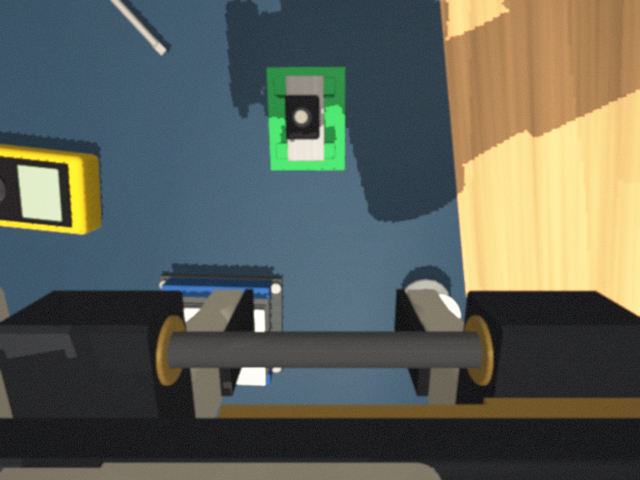

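The wrist view shows the gauge upright and flat on the green rest at (305,117), about 0.5 mm from its centre, with the rod still raised about 14 mm. The gripper is clear of it.

```bash
python3 -c "from plant import r; print(r.close_job())"
```

```text
the job is handed in; nothing more can be done
None
```

I measured the slot at about 12.5 mm deep, with only white showing on the rod, and set the gauge on the green rest with its reading kept; the job is handed in, but no verdict came back.

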